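# Hang a specimen frame on the two latch hooks of a viewing stand

### The arm

A 6-joint arm with a two-finger parallel gripper is mounted at the origin on the work surface. World frame = base frame: x ahead of the robot, y to its left, z up, the work surface at z = 0. Lengths are in m, angles in rad, forces in N, time in s.
With the tool pointing down it reaches from about 0.25 to 0.725 m from the base axis. Payload 4 kg.
Tool frame: the origin (TCP) lies midway between the tips of the shut fingers; the grasp point (between the pads) lies 19 mm behind it (ctrl.hold_point_z is the distance from the TCP to the grasp point, in m); z points along the fingers, y is the line along which they close (so a half turn about z gives the same grasp; the last joint's range is limited). The gripper opens to 85 mm and grips with 20 to 120 N. Pads are 22 mm wide; open, the fingers measure 114 mm over their backs; the gripper's body (76 mm by 85 mm) begins 54 mm behind the grasp point. The pads swing forward as they close: fully open they stand 13 mm farther back than shut.
Start: joints at [-1.331, 0.241, 0.005, 1.335, 0, 1.571], TCP at [0.119, -0.486, 0.231] pointing down, gripper open.
Joint ranges: [-2.72, 2.72], [-1.05, 1.87], [-1.09, 1.28], [-1.99, 2.15], [-1.42, 1.44], [-3.14, 3.14]. Speed limits (rad/s): [2.79, 2.79, 3.14, 3.14, 3.14, 3.14].

### API

Orientations are given as a rotation vector (axis times angle).
In Python, from plant import ctrl, viewer gives the robot as it stands.
- The arm moves only by the tool drive_tool, never from a script. Its argument "moves" is a list of rows, each a list of 3 entries, a list of its own where there are three numbers: the closure in counts, from 0 (fully open) to 255 (shut), then the shift along the world's x, y, z in m, then the turn, a rotation vector about the world's x, y, z in rad. A call has 1 to 8 rows; each row shifts and turns the commanded pose from where the row before left it; what a row does not reach is not made up. A row lasts 1/8 s, in which the tool goes at most 62.5 mm and 10.7 degrees, less where a joint would pass 70% of its speed; a pose out of reach is approached as far as the arm can. A call with a gripper value outside its range is refused whole. The fingers move at their own pace and stop on an object; "force" is the grip in N (left out, the last holds). Time passes only in rows, so rows that do not move let the fingers close. It gives the time, the measured TCP pose, the force, the opening and the grip force at its end, in the units of the state.
- ctrl.get_state(): the state, without advancing time (a new reading comes with each control period).
- viewer.grab_frame(name): name is "scene" or "side" or "wrist"; returns the picture (420x560x3 uint8, red, green, blue); there is no depth.
- viewer.get_calibration(name): a dict with "intrinsics" (3x3 intrinsics, pixels), "eye" and "orientation" of the camera in the world; the wrist camera has in their place "hand_eye" (4x4, takes a point from camera to tool coordinates, whose origin is the TCP and whose axes are the flange's). Camera axes: x right, y up, looking along -z (the intrinsics and any distortion apply to the point x, -y, -z); pixel columns grow to the right and rows downward; lengths in m; the calibration is good to about 2 mm. A picture is of the moment at which its call begins: read the wrist's pose just before it. get_calibration takes no time and is no camera call.
- ctrl.job_done(): hands the job in; it is judged then, once.
Trained networks look in the newest picture that a camera, given by its name, has taken for a name from the list of things; names that differ only in an ending like _2 or _b are one class to them, and where a whole thing is asked for, a point or a joint stands for the part that bears it (a point fixed in the world has none). Each returns a list of dicts, best first, with "p" (0 to 1); they miss things now and then, are a little off and sometimes report something else, mostly with a low value. They report only what shows in the picture. A call takes as long as a camera call.
- viewer.search_frame(label, camera): "position" ([column, row] as shares, 0 to 1, of the picture: columns of its width, rows of its height, amid what is visible of it).
- viewer.cut_out(label, camera): "region" (420x560 bool, what is visible of it) and "position" ([column, row] as shares, 0 to 1, of the picture: columns of its width, rows of its height, amid what is visible of it).
The state is a dict: "clock": time; "joint_pos": joint angles; "qd": joint speeds; "joint_efforts": joint torques, N m; "eef_pos": TCP position; "eef_rot": TCP orientation; "ft_force": force on the tool from outside, world axes, zero at the start; "moment": the same for the moment, N m; "opening": finger opening in m; "grasp_force": force on a finger pad.
Only numpy, scipy, OpenCV 4.12 (cv2) and the standard library are available. Lean on these libraries where they do the work, as an engineer would, in place of code of your own. Each camera call takes 0.05 s, during which the arm holds its last target. There are 200 camera calls.

### The job

Take the specimen frame (the one with the long hanging rail) out of the storage rack by its handle and hang it by its rail in both hooks of the viewing stand, pressing gently until the rail is right down in both hooks and both spring bolts have snapped back over it. Make sure both ends have latched before you let go of the frame, never press or pull hard at the hooks (15 N or so is plenty), and leave the other things as they stand.

Things in the scene. Friction and masses are not known exactly. Their poses are not given: they have to be found in the camera images.
- frame: Specimen frame, 0.32-0.52 kg, alike from both faces: carrier 164 mm wide, 82 high, 8 thick, white panel with rows of gold chips; two side uprights run on up to a flat steel hanging rail, 252 mm long, 40 high, 8 thick, lower edge rounded, a tab on each end. Stands upright in a rack slot. Origin: centre of its foot; x across its thickness, y along the rail, z up; rail's lower edge 105 mm above the foot.
- grip (a point): Centre of the frame's handle, at mid-length of the rail, 22 mm above its lower edge: a block 12 mm thick (frame x), 80 long (y), 24 high (z). Under the rail the frame is open for 23 mm. To be gripped from above across its thickness.
- end_l (a point): Point on the rail's lower edge 100 mm from the middle towards the frame's +y; this part goes into a hook (either end in either hook). Free rail runs from 82 to 123 mm from the middle, between upright and end tab.
- end_r (a point): The same, 100 mm from the middle towards the frame's -y.
- stand: Viewing stand, fixed: base 150 x 270 x 18 mm, two columns 200 mm apart, 195 high, 49 mm behind the rail's place, a back-light panel (top 89 mm) low between them. A carriage clamped on the columns carries two steel hooks, open to the top. Origin: centre of the base's underside; x away from the open front (-x), y from hook to hook, z up. Bring the frame in from the front, its carrier between the hooks.
- seat_l (a point): Where the lower edge of the seated rail would be in the +y hook (floor of its pocket) with the carriage at mid-height, 150 mm above the table. x and y are true, the height is not: the carriage is clamped up to 16 mm higher or lower and each hook is levelled by up to 3 mm more, left and right independently. Nothing reports these settings; find the floor by feel. The frame may hang 2 degrees out of level.
- seat_r (a point): The same for the -y hook. Either hook: 12 mm wide along the rail; pocket 10 mm wide, 52 deep, hard flat floor; above it lips flare at 45 degrees to a mouth 35 mm wide, 65 mm above the floor; nose and bolt knob reach 47 mm to the front. If one hook is higher, its end seats first and the other end must still be pressed down to its own floor.
- bolt_l (a joint): Sprung bolt in the nose of the +y hook (front). 0 = out; in m, 2.5-4.5 mm back while the rail passes. The rail's lower edge meets it 45-50 mm above the floor; driving past takes 4 to 8 N per end, more than the weight gives, then less along the flat of the rail. On the floor (hard stop) it snaps out 1 mm over the rail's top edge and locks it (play 1 mm). Under 1.3 mm with the rail beneath = latched.
- bolt_r (a joint): The same for the -y hook.
- rack: Black storage rack, fixed, 150 x 200 mm, three upright slots 11 mm wide, 45 deep, at x = -45, 0 and 45 mm in its frame, slot floors 12 mm above the table. Things are lifted straight up out of it; the frame is clear of the rack when raised 45 mm and of the other carrier when raised 80 mm.
- carrier: Bystander: a lower carrier without hanging rail, 164 x 78 x 8 mm, in another slot of the rack. Origin: centre of its foot.
- bottle: Bystander: small amber bottle, 44 mm across, 85 mm high. Origin under its centre.
- eyepiece: Bystander: black microscope eyepiece standing on end, 34 mm across, 56 mm high. Origin under its centre.

How it is judged:
On the way, in this order (a step that is already met when the one before it is completed fails the run):
1. the frame is lifted out of the rack in the fingers (contact force between the fingers and frame above 2 N and z of frame in the frame of rack above 0.06 m), for 0.1 s.
2. with the fingers still on the frame, its rail lies in both hooks and both bolts have snapped out over it (contact force between the fingers and frame above 2 N and ((horizontal distance between end_l and seat_l below 0.02 m and z of end_l in the frame of seat_l between -0.0225 and 0.0225 m and horizontal distance between end_r and seat_r below 0.02 m and z of end_r in the frame of seat_r between -0.0225 and 0.0225 m and value of joint each of bolt_l, bolt_r below 0.0013 m) or (horizontal distance between end_l and seat_r below 0.02 m and z of end_l in the frame of seat_r between -0.0225 and 0.0225 m and horizontal distance between end_r and seat_l below 0.02 m and z of end_r in the frame of seat_l between -0.0225 and 0.0225 m and value of joint each of bolt_l, bolt_r below 0.0013 m))), for 0.3 s.
At the end, for the whole second after the job is handed in: The frame hangs at rest with its rail in both hooks (each end within 20 mm sideways and 22.5 mm in height of that hook's listed seat), both bolts out over it (under 1.3 mm back), let go; the other carrier, bottle and eyepiece within 20 mm of where they stood (((horizontal distance between end_l and seat_l below 0.02 m and z of end_l in the frame of seat_l between -0.0225 and 0.0225 m and horizontal distance between end_r and seat_r below 0.02 m and z of end_r in the frame of seat_r between -0.0225 and 0.0225 m and value of joint each of bolt_l, bolt_r below 0.0013 m) or (horizontal distance between end_l and seat_r below 0.02 m and z of end_l in the frame of seat_r between -0.0225 and 0.0225 m and horizontal distance between end_r and seat_l below 0.02 m and z of end_r in the frame of seat_l between -0.0225 and 0.0225 m and value of joint each of bolt_l, bolt_r below 0.0013 m)) and linear speed of frame below 0.02 m/s and distance of each of carrier, bottle, eyepiece from where it was at the start of the episode below 0.02 m); the robot touches nothing.
It fails at once if the frame is pressed on or pulled at the stand with more than 35 N (contact force between frame and stand above 35 N).
It fails at once if the frame, taken away from the rack, is let go before both ends have latched (horizontal distance between frame and rack above 0.12 m and contact force between the fingers and frame below 0.2 N and not ((horizontal distance between end_l and seat_l below 0.02 m and z of end_l in the frame of seat_l between -0.0225 and 0.0225 m and horizontal distance between end_r and seat_r below 0.02 m and z of end_r in the frame of seat_r between -0.0225 and 0.0225 m and value of joint each of bolt_l, bolt_r below 0.0013 m) or (horizontal distance between end_l and seat_r below 0.02 m and z of end_l in the frame of seat_r between -0.0225 and 0.0225 m and horizontal distance between end_r and seat_l below 0.02 m and z of end_r in the frame of seat_l between -0.0225 and 0.0225 m and value of joint each of bolt_l, bolt_r below 0.0013 m))).
It fails at once if the other carrier, the bottle or the eyepiece is pushed away (distance of any of carrier, bottle, eyepiece from where it was at the start of the episode above 0.03 m).
It also fails if it takes over 70 s, if anything falls off the work surface, if the arm or the gripper's body presses on something with over 40 N, if the wrist force passes 120 N, or if a joint passes its speed limit or range.

## Working session

There is one attempt and no reset: what is moved stays moved. The work goes in short steps, Python scripts to look and compute and a tool call to move; the robot and the scene stay as the last step left them, time stands still between calls to the robot, and variables do not carry over. Pictures are saved under pics/ and viewed, at most 10 in all, crops included, and the job is handed in when it is done.

Besides the shell and the picture viewer there is one more tool, called after "Request:" as name([rows], argument=value, ...), one row to a line, values as JSON. drive_tool: Moves the arm, as the interface text tells. Its arguments: {"type":"object","properties":{"moves":{"type":"array"},"force":{"type":"number"}},"required":["moves"]}

```bash
mkdir -p pics; ls; cat > h.py <<'E'
import numpy as np,cv2
from plant import ctrl,viewer
from scipy.spatial.transform import Rotation as R
def cam(n):
    c=viewer.get_calibration(n); K=np.array(c["intrinsics"])
    if "eye" in c:
        o=np.array(c["orientation"]); 
        M=o if o.shape==(3,3) else R.from_rotvec(o).as_matrix()
        return K,np.array(c["eye"]),M,c
    s=ctrl.get_state(); H=np.array(c["hand_eye"]); T=R.from_rotvec(s["eef_rot"]).as_matrix()
    return K,np.array(s["eef_pos"])+T@H[:3,3],T@H[:3,:3],c
def proj(cm,P):
    K,e,M,c=cm; p=(np.atleast_2d(P)-e)@M; q=np.c_[p[:,0],-p[:,1],-p[:,2]]
    u=q@K.T; return u[:,:2]/u[:,2:]
def ray(cm,uv):
    K,e,M,c=cm; d=np.linalg.inv(K)@np.r_[uv,1]; d=M@(d*[1,-1,-1]); return e,d/np.linalg.norm(d)
def atz(cm,uv,z):
    e,d=ray(cm,uv); return e+d*(z-e[2])/d[2]
def tri(*rs):
    A=sum(np.eye(3)-np.outer(d,d) for e,d in rs); b=sum((np.eye(3)-np.outer(d,d))@e for e,d in rs)
    return np.linalg.solve(A,b)
E
python3 - <<'E'
from h import *
for n in("scene","side"):
    im=viewer.grab_frame(n); cv2.imwrite(f"pics/{n}.png",im[:,:,::-1]); print(n,viewer.get_calibration(n))
    for l in("frame","grip","stand","rack","carrier","bottle","eyepiece","bolt_l","bolt_r","end_l","end_r"):
        try: print(l,[(round(d["p"],2),np.round(np.array(d["position"])*[560,420],1)) for d in viewer.search_frame(l,n)][:3])
        except Exception as ex: print(l,ex)
print(viewer.get_calibration("wrist"),ctrl.get_state())
E
```

```text
pics
scene {'intrinsics': array([[445.9647735 ,   0.        , 281.17548621],
       [  0.        , 445.9647735 , 209.00709857],
       [  0.        ,   0.        ,   1.        ]]), 'eye': array([0.95410484, 0.3435758 , 0.87498648]), 'orientation': array([0.30395417, 0.6687184 , 2.19583969])}
frame [(0.98, array([209.1, 164.3]))]
grip [(0.91, array([211.7, 167.5]))]
stand [(0.72, array([367.7, 277.4]))]
rack [(0.62, array([253.7, 269.3])), (0.57, array([234. , 192.5]))]
carrier [(0.79, array([234.7, 154.4]))]
bottle [(0.59, array([310. , 192.2])), (0.51, array([368.1, 277. ]))]
eyepiece [(0.81, array([252.6, 267.3]))]
bolt_l [(0.58, array([209.3, 166.8])), (0.47, array([449., 250.]))]
bolt_r [(0.58, array([209.3, 166.8])), (0.47, array([449., 250.]))]
end_l [(0.73, array([212. , 168.1]))]
end_r [(0.73, array([212. , 168.1]))]
side {'intrinsics': array([[431.88616493,   0.        , 275.10001564],
       [  0.        , 431.88616493, 209.97580158],
       [  0.        ,   0.        ,   1.        ]]), 'eye': array([0.21261503, 0.73269904, 0.74137985]), 'orientation': array([ 0.24879123, -
[... 986 characters left out ...]
 1.00000000e+00]])} {'clock': 1.2, 'joint_pos': array([-1.33100006e+00,  2.40615217e-01,  5.00503926e-03,  1.33521132e+00,
       -1.49492094e-06,  1.57080612e+00]), 'qd': array([ 0.00133034, -0.0002902 , -0.00050747,  0.00010405,  0.0016787 ,
        0.0011861 ]), 'joint_efforts': array([ 1.86440637e-03, -3.72221518e+01,  2.52690589e+01,  1.23192749e-03,
        1.21842122e-04,  1.12909010e-06]), 'eef_pos': array([ 0.11875126, -0.48569058,  0.23130078]), 'eef_rot': array([-3.11901582e+00, -3.75751021e-01,  7.06098543e-06]), 'ft_force': array([ 0.79951075, -0.23925293, -0.61086223]), 'moment': array([ 0.00539722,  0.00557959, -0.00496879]), 'grasp_force': 0.0, 'opening': 0.08536137578637203}
```

```bash
python3 - <<'E'
import cv2
for n,c in(("scene",(110,100,480,390)),("side",(90,100,460,390))):
    im=cv2.imread(f"pics/{n}.png")[c[1]:c[3],c[0]:c[2]]; cv2.imwrite(f"pics/{n}_c.png",cv2.resize(im,None,fx=2,fy=2,interpolation=cv2.INTER_CUBIC))
E
```

```text
(no output)
```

View pics/scene_c.png

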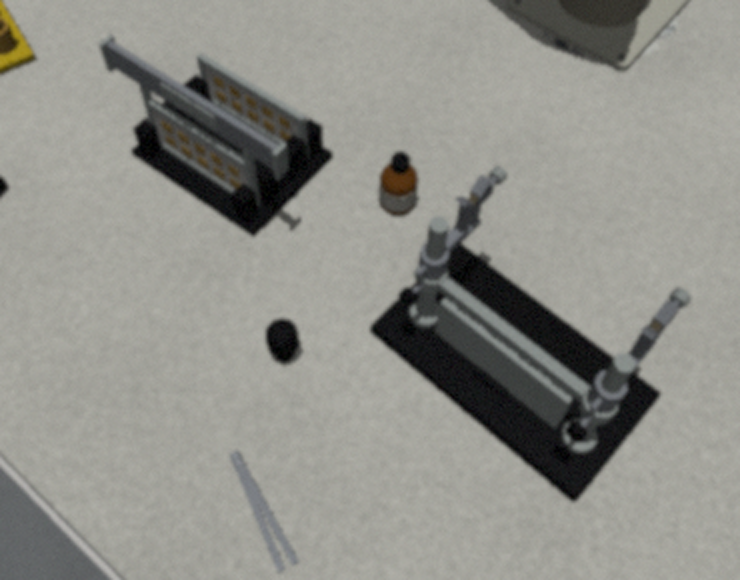

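View pics/side_c.png

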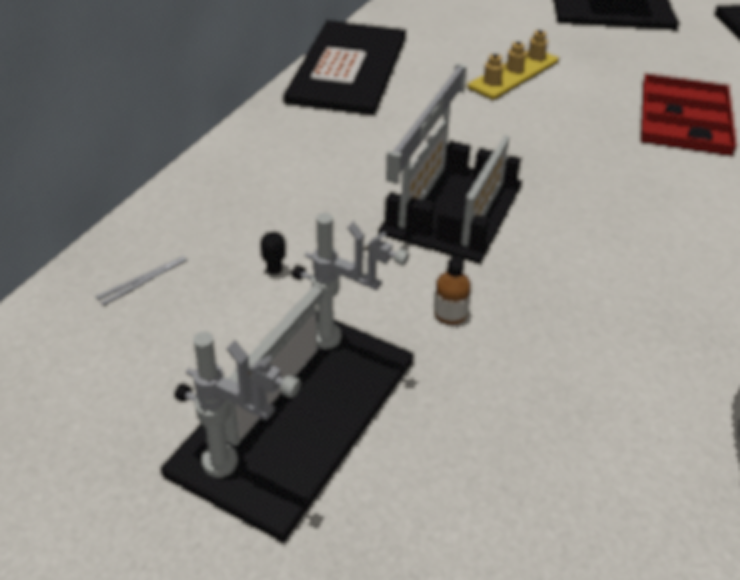

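The scene crop shows the frame in the rack slot farthest from the robot: rail ends at crop (108,42) and (285,143), column tops at (437,224) and (624,361), bottle at (398,185), eyepiece at (283,340). The side crop agrees: rail ends at (460,70) and (392,157), column tops at (324,219) and (205,340).

```bash
python3 - <<'E'
from h import *
S=cam("scene");D=cam("side")
def t(n,a,b):
    p=tri(ray(S,np.array(a)/2+[110,100]),ray(D,np.array(b)/2+[90,100])); print(n,p.round(4), (proj(S,p)-np.array(a)/2-[110,100]).round(1),(proj(D,p)-np.array(b)/2-[90,100]).round(1)); return p
t("railfar",(108,42),(460,70));t("railnear",(287,150),(392,157))
t("colA",(437,224),(324,219));t("colB",(624,361),(205,340))
t("knobA",(498,174),(402,256));t("knobB",(681,297),(290,384))
t("bottletop",(400,158),(455,266));t("eyepiece",(283,325),(273,240))
for c in((372,328),(575,498),(658,394)): print(atz(S,np.array(c)/2+[110,100],.01).round(4))
for c in((165,470),(285,540),(412,360)): print(atz(D,np.array(c)/2+[90,100],.01).round(4))
for c in((135,152),(255,232),(330,155)): print(atz(S,np.array(c)/2+[110,100],.005).round(4))
E
```

```text
railfar [ 0.5767 -0.3286  0.1486] [[0.2 0.9]] [[ 0.4 -0.5]]
railnear [ 0.5632 -0.0672  0.156 ] [[0.1 0.3]] [[ 0.2 -0.2]]
colA [0.5562 0.1158 0.1896] [[0.1 0.5]] [[ 0.3 -0.3]]
colB [0.5648 0.3168 0.1906] [[0.1 0.2]] [[ 0.2 -0.1]]
knobA [0.4648 0.1216 0.1793] [[0. 0.]] [[ 0. -0.]]
knobB [0.4761 0.3228 0.1858] [[-0.  -0.1]] [[-0.1  0.1]]
bottletop [ 0.4477 -0.0059  0.0768] [[0.2 1.1]] [[ 0.8 -0.7]]
eyepiece [0.6784 0.0256 0.0503] [[0.4 1.4]] [[ 0.9 -0.7]]
[0.6036 0.0827 0.01  ]
[0.6177 0.3473 0.01  ]
[0.4713 0.355  0.01  ]
[0.6128 0.3467 0.01  ]
[0.4673 0.3583 0.01  ]
[0.4545 0.0981 0.01  ]
[ 0.6043 -0.2955  0.005 ]
[ 0.5937 -0.1011  0.005 ]
[ 0.452  -0.1086  0.005 ]
```

Request:
drive_tool([
  [0, [0.045, 0.035, 0.0125], [0, 0, 0.173]],
  [0, [0.045, 0.035, 0.0125], [0, 0, 0.173]],
  [0, [0.045, 0.035, 0.0125], [0, 0, 0.173]],
  [0, [0.045, 0.035, 0.0125], [0, 0, 0.173]],
  [0, [0.045, 0.035, 0.0125], [0, 0, 0.173]],
  [0, [0.045, 0.035, 0.0125], [0, 0, 0.173]],
  [0, [0.045, 0.035, 0.0125], [0, 0, 0.173]],
  [0, [0.045, 0.035, 0.0125], [0, 0, 0.173]],
])

```text
clock: 2.2
eef_pos: [0.4801, -0.2044, 0.3319]
eef_rot: [2.155, 2.285, 0.0]
ft_force: [-0.3, -1.3, 0.0]
opening: 0.0852
grasp_force: 0.0
```

Request:
drive_tool([
  [0, [0.05, 0.005, 0], [0, 0, 0]],
  [0, [0.04, 0.005, 0], [0, 0, 0]],
  [0, [0, 0, 0], [0, 0, 0]],
  [0, [0, 0, 0], [0, 0, 0]],
])

```text
clock: 2.7
eef_pos: [0.5682, -0.1957, 0.3309]
eef_rot: [-2.161, -2.279, 0.001]
ft_force: [0.6, -0.6, 0.6]
opening: 0.0851
grasp_force: 0.0
```

```bash
python3 - <<'E'
from h import *
c=cam("wrist"); im=viewer.grab_frame("wrist"); cv2.imwrite("pics/w1.png",im[:,:,::-1])
np.savez("pics/w1.npz",e=c[1],M=c[2]); s=ctrl.get_state(); print(s["eef_pos"],s["eef_rot"],s["joint_pos"].round(2),s["ft_force"])
print([(round(d["p"],2),np.round(np.array(d["position"])*[560,420],1)) for l in("frame","grip","carrier") for d in viewer.search_frame(l,"wrist")])
E
```

```text
[ 0.56788126 -0.19594765  0.3315639 ] [-2.16232923e+00 -2.27865125e+00  4.89188005e-04] [-0.33  0.45  0.56  1.68 -0.    1.19] [ 0.66506686 -0.89648301  0.27391344]
[(0.91, array([278.5, 168.7])), (0.82, array([280.5, 169.8])), (0.8, array([202.4, 163.6]))]
```

View pics/w1.png

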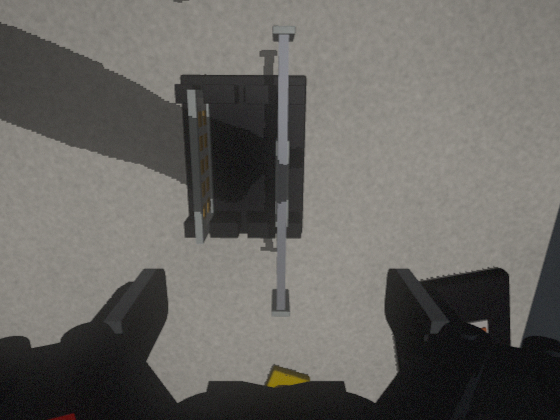

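Wrist view: the rail runs from the tab at (284,33) to the tab at (281,302), with the handle at (282,178). The other carrier is at (200,165), two slots away.

```bash
python3 - <<'E'
from h import *
c=cam("wrist"); d=np.load("pics/w1.npz"); c=(c[0],d["e"],d["M"],None)
S=cam("scene");D=cam("side")
g=cv2.cvtColor(cv2.imread("pics/w1.png"),cv2.COLOR_BGR2GRAY).astype(float)
# rail centre columns by brightness edges
for r in (60,90,120,140,210,240,260,280):
    row=g[r,265:300]; w=np.clip(row-np.median(np.r_[row[:6]]),0,None); gr=np.diff(row); print(r,265+np.argmax(gr)+1,265+np.argmin(gr)+1,row[10:26].astype(int))
for n,uv in(("+y",(284,33)),("-y",(281,302)),("handle",(282.5,178))): print(n,atz(c,np.array(uv),.157 if n!="handle" else .157).round(4))
# height: handle seen by net in wrist + scene + side
rs=[ray(c,(282,178))]
print(tri(ray(c,(280.5,169.8)),ray(S,(211.7,167.5)),ray(D,(298.1,171.4))).round(4))
# tabs: wrist + scene/side
print(tri(ray(c,(281,302)),ray(S,(164,122)),ray(D,(319.5,136))).round(4), tri(ray(c,(284,33)),ray(S,(253,175)),ray(D,(286.5,178.5))).round(4))
E
```

```text
60 274 278 [141 139 141 124 128 137 132 133 137 133 135 135 135 136 141 140]
90 278 288 [ 38  41  52 111 135 133 135 136 134 136 131 135 124  81  56  55]
120 278 288 [ 35  38  63 116 135 131 133 135 132 134 133 134 111  70  53  50]
140 278 287 [ 43  61  67 112 128 126 129 130 130 131 131 132 100  71  56  48]
210 275 288 [ 81  79 100 115 116 116 119 116 115 116 117 124 118  79  52  50]
240 272 276 [138 114 107 111 112 111 110 113 112 112 119 134 142 141 142 141]
260 286 276 [140 124 112 111 112 110 112 110 110 111 125 141 143 144 146 145]
280 285 277 [146 134 118 111 108 109 112 112 112 112 135 148 145 141 140 141]
+y [ 0.5682 -0.077   0.157 ]
-y [ 0.5796 -0.3143  0.157 ]
handle [ 0.5739 -0.1924  0.157 ]
[ 0.5769 -0.1911  0.0991]
[ 0.5786 -0.3237  0.1474] [ 0.5648 -0.0734  0.1515]
```

Request:
drive_tool([
  [0, [0.006, 0.0, -0.035], [0, 0, -0.004]],
  [0, [0, 0, -0.035], [0, 0, 0]],
  [0, [0, 0, 0], [0, 0, 0]],
  [0, [0, 0, 0], [0, 0, 0]],
])

```text
clock: 3.4
eef_pos: [0.575, -0.1961, 0.2634]
eef_rot: [2.165, 2.273, 0.002]
ft_force: [-0.9, -0.3, -0.6]
opening: 0.0854
grasp_force: 0.0
```

```bash
python3 - <<'E'
from h import *
c=cam("wrist"); im=viewer.grab_frame("wrist"); cv2.imwrite("pics/w2.png",im[:,:,::-1])
np.savez("pics/w2.npz",e=c[1],M=c[2]); s=ctrl.get_state(); print(s["eef_pos"],s["eef_rot"],s["ft_force"])
E
```

```text
[ 0.57542166 -0.19623461  0.2638233 ] [2.16440253 2.27210006 0.00252725] [ 0.54003495  0.77142509 -0.18489545]
```

View pics/w2.png

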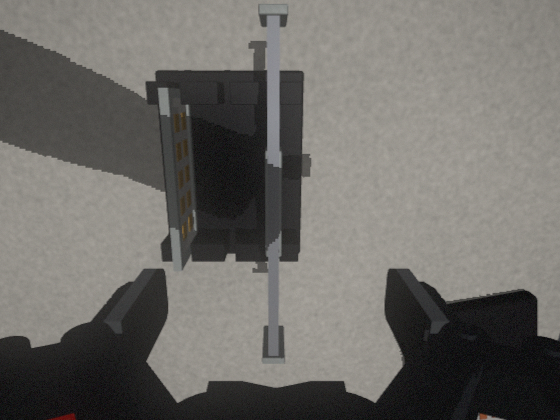

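The second wrist view shows the tab tops at (273,10) and (273.5,359), and the handle at (273,200).

```bash
python3 - <<'E'
from h import *
K=cam("wrist")[0]; C=[]
for n in("w1","w2"):
    d=np.load(f"pics/{n}.npz"); C.append((K,d["e"],d["M"],None))
    g=cv2.cvtColor(cv2.imread(f"pics/{n}.png"),cv2.COLOR_BGR2GRAY); x=282 if n=="w1" else 273
    m=lambda a,b:[int(v) for v in g[a:b,x-4:x+5].mean(1)]
    print(n,m(*((18,46) if n=="w1" else (0,34))),m(*((284,324) if n=="w1" else (320,370))))
for a,b in(((284,31),(273,11)),((281,312),(273.5,359))):
    print(tri(ray(C[0],a),ray(C[1],b)).round(4))
for z in(.15,.157): print([atz(C[1],p,z).round(4) for p in((273,11),(273.5,359))])
E
```

```text
w1 [138, 138, 138, 136, 135, 135, 133, 131, 124, 130, 132, 133, 134, 135, 133, 105, 98, 126, 126, 125, 126, 126, 126, 127, 132, 133, 134, 134] [116, 115, 115, 115, 114, 105, 103, 101, 100, 101, 100, 101, 101, 100, 101, 99, 100, 100, 99, 100, 99, 99, 100, 99, 98, 94, 72, 96, 124, 123, 122, 121, 122, 141, 140, 139, 139, 139, 141, 140]
w2 [146, 146, 147, 143, 122, 136, 137, 139, 139, 141, 141, 142, 140, 119, 94, 106, 137, 138, 138, 138, 138, 139, 138, 138, 139, 139, 138, 139, 138, 140, 138, 139, 139, 140] [116, 115, 116, 116, 116, 115, 115, 115, 114, 116, 114, 114, 115, 114, 115, 115, 114, 115, 114, 114, 114, 114, 114, 114, 114, 113, 113, 113, 113, 113, 113, 113, 112, 112, 112, 106, 69, 80, 117, 128, 127, 127, 127, 131, 149, 148, 146, 145, 145, 145]
[ 0.568  -0.0758  0.1586]
[ 0.58   -0.3233  0.16  ]
[array([ 0.5678, -0.0742,  0.15  ]), array([ 0.5803, -0.3314,  0.15  ])]
[array([ 0.5679, -0.0756,  0.157 ]), array([ 0.5801, -0.3257,  0.157 ])]
```

Request:
drive_tool([
  [0, [-0.01, 0.03, 0.05], [0, 0, 0]],
  [0, [-0.01, 0.05, 0.03], [0, 0, 0]],
  [0, [-0.01, 0.06, 0.01], [0, 0, 0]],
  [0, [-0.01, 0.06, 0], [0, 0, 0]],
  [0, [-0.01, 0.06, 0], [0, 0, 0]],
  [0, [-0.01, 0.06, 0], [0, 0, 0]],
  [0, [-0.01, 0.06, 0], [0, 0, 0]],
  [0, [0, 0.02, 0], [0, 0, 0]],
])

```text
clock: 4.45
eef_pos: [0.5043, 0.2076, 0.3536]
eef_rot: [2.16, 2.279, 0.006]
ft_force: [0.9, -0.4, -0.3]
opening: 0.0854
grasp_force: 0.0
```

Request:
drive_tool([
  [0, [0, 0, 0], [0, 0, 0]],
  [0, [0, 0, 0], [0, 0, 0]],
])

```text
clock: 4.7
eef_pos: [0.5053, 0.2031, 0.352]
eef_rot: [2.167, 2.273, 0.001]
ft_force: [0.5, 0.7, 1.1]
opening: 0.0852
grasp_force: 0.0
```

```bash
python3 - <<'E'
from h import *
c=cam("wrist"); im=viewer.grab_frame("wrist"); cv2.imwrite("pics/w3.png",im[:,:,::-1])
np.savez("pics/w3.npz",e=c[1],M=c[2]); s=ctrl.get_state(); print(s["eef_pos"],s["eef_rot"],s["ft_force"])
E
```

```text
[0.50527173 0.20280828 0.35188213] [2.16832166e+00 2.27222991e+00 7.66164542e-04] [-0.4140912  -1.09012295  0.50795605]
```

View pics/w3.png

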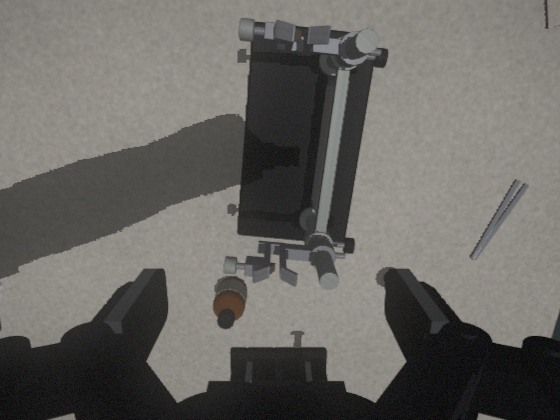

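```bash
python3 - <<'E'
from h import *
im=cv2.imread("pics/w3.png"); a=im[10:80,220:400]; b=im[225:300,210:390]
f=lambda x:cv2.resize(x,(720,x.shape[0]*4),interpolation=cv2.INTER_CUBIC)
cv2.imwrite("pics/w3c.png",np.vstack([f(a),f(b)]))
K=cam("wrist")[0]; d=np.load("pics/w3.npz"); C=(K,d["e"],d["M"],None)
S=cam("scene");D=cam("side")
o=lambda a:np.array(a)/2+[110,100]; q=lambda a:np.array(a)/2+[90,100]
for a,b,c in(((328,283),(437,224),(324,219)),((366,41),(624,361),(205,340)),((232,266),(498,174),(402,256)),((246,30),(681,297),(290,384))):
    rs=[ray(C,a),ray(S,o(b)),ray(D,q(c))]; print(tri(*rs).round(4),tri(*rs[:2]).round(4),tri(rs[0],rs[2]).round(4))
E
```

```text
[0.5568 0.1151 0.1901] [0.5573 0.1156 0.1931] [0.5592 0.1107 0.1843]
[0.566  0.317  0.1915] [0.5672 0.3167 0.1954] [0.567  0.3169 0.1898]
[0.4664 0.1213 0.1795] [0.4695 0.1238 0.1858] [0.4676 0.1175 0.1745]
[0.4765 0.3222 0.1854] [0.4771 0.3221 0.1867] [0.477  0.3215 0.1841]
```

View pics/w3c.png

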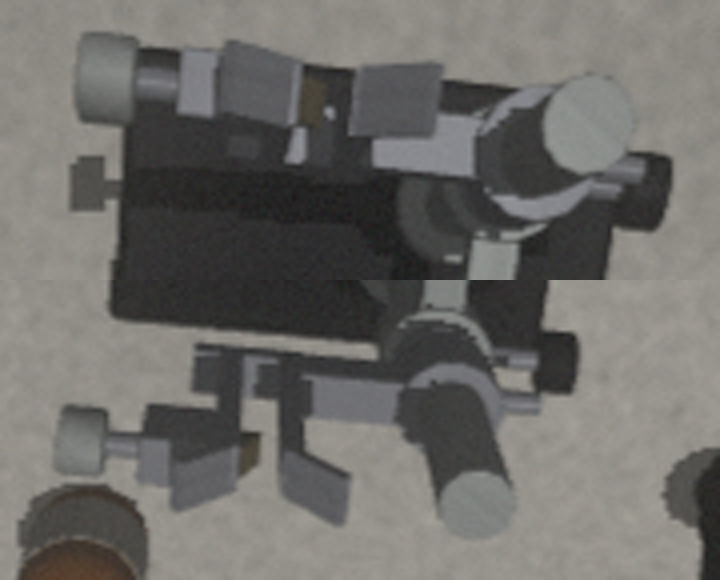

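Zoomed: mouth of the +y hook is centred at about (302.8,32), of the -y hook at about (275,278). Column tops are at (366,41) and (328,283).

```bash
python3 - <<'E'
from h import *
K=cam("wrist")[0]; d=np.load("pics/w3.npz"); C=(K,d["e"],d["M"],None)
p=lambda x,y:(220+x/4,10+y/4)
r=lambda x,y:(210+x/4,225+(y-280)/4)
for z in(.20,.21,.22,.23):
    A=[atz(C,v,z) for v in(p(222,80),p(440,98))]; B=[atz(C,v,z) for v in(r(172,487),r(347,500))]
    a=sum(A)/2;b=sum(B)/2
    print(z,"wid",np.linalg.norm(A[1]-A[0]).round(4),np.linalg.norm(B[1]-B[0]).round(4),a.round(4),b.round(4),"base",np.linalg.norm(a-b).round(4),"mid",((a+b)/2).round(4))
a=atz(C,(366,41),.195);b=atz(C,(328,283),.195);v=(a-b)/np.linalg.norm(a-b);n=np.array([v[1],-v[0],0])
print("col",a,b,np.linalg.norm(a-b),"yaw",np.degrees(np.arctan2(-v[0],v[1])),"seatmid",(a+b)/2-.049*n)
E
```

```text
0.2 wid 0.0397 0.0386 [0.5197 0.3198 0.2   ] [0.5089 0.1209 0.2   ] base 0.1992 mid [0.5143 0.2203 0.2   ]
0.21 wid 0.0384 0.0373 [0.5191 0.3183 0.21  ] [0.5087 0.1262 0.21  ] base 0.1924 mid [0.5139 0.2222 0.21  ]
0.22 wid 0.037 0.036 [0.5185 0.3168 0.22  ] [0.5085 0.1314 0.22  ] base 0.1856 mid [0.5135 0.2241 0.22  ]
0.23 wid 0.0357 0.0346 [0.5179 0.3153 0.23  ] [0.5082 0.1367 0.23  ] base 0.1789 mid [0.5131 0.226  0.23  ]
col [0.56728055 0.31687733 0.195     ] [0.55683117 0.11598676 0.195     ] 0.20116215036787824 yaw -2.9775717903463734 seatmid [0.51312202 0.21897735 0.195     ]
```

Request:
drive_tool([
  [0, [0.01, -0.06, 0], [0, 0, 0]],
  [0, [0.01, -0.06, 0], [0, 0, 0]],
  [0, [0.01, -0.06, 0], [0, 0, 0]],
  [0, [0.01, -0.06, 0], [0, 0, 0]],
  [0, [0.01, -0.06, 0], [0, 0, 0]],
  [0, [0.01, -0.06, 0], [0, 0, 0]],
  [0, [0.009, -0.043, -0.028], [0, 0, 0]],
  [0, [0, 0, -0.06], [0, 0, 0]],
])

```text
clock: 5.75
eef_pos: [0.5751, -0.2053, 0.2648]
eef_rot: [2.17, 2.261, 0.004]
ft_force: [2.0, -0.1, -0.9]
opening: 0.0859
grasp_force: 0.0
```

Request:
drive_tool([
  [0, [0, 0, -0.05], [0, 0, 0]],
  [0, [0, 0, -0.03], [0, 0, 0]],
  [0, [0, 0, 0], [0, 0, 0]],
  [0, [0, 0, 0], [0, 0, 0]],
])

```text
clock: 6.25
eef_pos: [0.5743, -0.2, 0.1851]
eef_rot: [2.166, 2.272, 0.002]
ft_force: [-0.2, -0.7, 0.5]
opening: 0.0853
grasp_force: 0.0
```

Request:
drive_tool([
  [0, [0, 0, -0.04], [0, 0, 0]],
  [0, [0, 0, -0.025], [0, 0, 0]],
  [0, [0, 0, 0], [0, 0, 0]],
  [255, [0, 0, 0], [0, 0, 0]],
  [255, [0, 0, 0], [0, 0, 0]],
  [255, [0, 0, 0], [0, 0, 0]],
  [255, [0, 0, 0], [0, 0, 0]],
  [255, [0, 0, 0], [0, 0, 0]],
], force=80)

```text
clock: 7.25
eef_pos: [0.5741, -0.1988, 0.119]
eef_rot: [2.166, 2.275, 0.001]
ft_force: [-0.8, -0.0, 3.4]
opening: 0.0111
grasp_force: 78.9
```

Request:
drive_tool([
  [255, [0, 0, 0], [0, 0, 0]],
  [255, [0, 0, 0], [0, 0, 0]],
  [255, [0, 0, 0], [0, 0, 0]],
  [255, [0, 0, 0], [0, 0, 0]],
])

```text
clock: 7.75
eef_pos: [0.5742, -0.1988, 0.119]
eef_rot: [2.165, 2.274, 0.001]
ft_force: [-0.1, -0.8, 5.4]
opening: 0.011
grasp_force: 79.3
```

Request:
drive_tool([
  [255, [0, 0, 0.01], [0, 0, 0]],
  [255, [0, 0, 0.02], [0, 0, 0]],
  [255, [0, 0, 0.02], [0, 0, 0]],
  [255, [0, 0, 0.03], [0, 0, 0]],
  [255, [0, 0, 0.03], [0, 0, 0]],
  [255, [0, 0, 0.03], [0, 0, 0]],
  [255, [0, 0, 0], [0, 0, 0]],
  [255, [0, 0, 0], [0, 0, 0]],
])

```text
clock: 8.75
eef_pos: [0.573, -0.1984, 0.2563]
eef_rot: [-2.164, -2.273, 0.002]
ft_force: [-0.1, 0.4, -4.1]
opening: 0.0107
grasp_force: 78.5
```

```bash
python3 - <<'E'
from h import *
c=cam("wrist"); im=viewer.grab_frame("wrist"); s=ctrl.get_state(); print(s["eef_pos"],s["eef_rot"],s["ft_force"],s["moment"],s["joint_pos"].round(2))
im2=viewer.grab_frame("side")
cv2.imwrite("pics/w4.png",np.hstack([im[:,:,::-1][:,100:460],im2[60:250,200:380][:,:,::-1].repeat(2,0).repeat(2,1)[:380].copy() if 0 else cv2.resize(im2[60:270,200:380][:,:,::-1],(360,420))]))
E
```

```text
[ 0.5727162  -0.19832624  0.2558835 ] [-2.16363828 -2.27238452  0.00281896] [-0.27434674  0.50862334 -5.19293866] [-0.0073697   0.07020034  0.00254619] [-0.33  0.46  0.38  1.5  -0.    1.19]
```

View pics/w4.png

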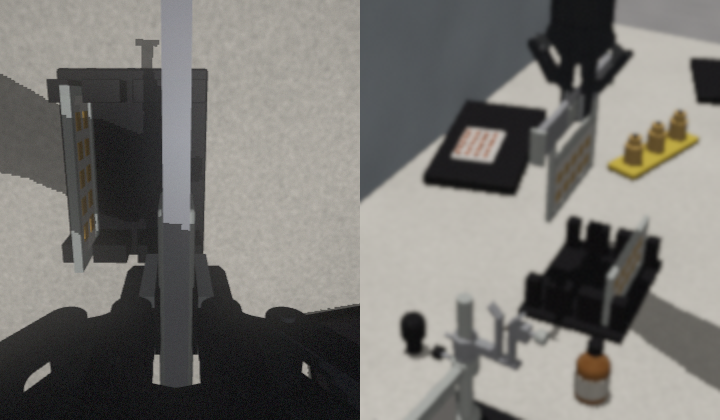

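The wrist and side views show the frame held by its handle and clear of the rack, with the other carrier undisturbed.

Request:
drive_tool([
  [255, [-0.03, 0.01, 0.01], [0, 0, 0]],
  [255, [-0.05, 0.02, 0], [0, 0, 0]],
  [255, [-0.05, 0.02, 0], [0, 0, 0]],
  [255, [-0.02, 0.05, 0], [0, 0, -0.02]],
  [255, [0, 0.05, 0], [0, 0, -0.02]],
  [255, [0, 0.05, 0], [0, 0, -0.02]],
  [255, [0, 0.05, 0], [0, 0, -0.02]],
  [255, [0, 0.05, 0], [0, 0, -0.02]],
])

```text
clock: 9.85
eef_pos: [0.4228, 0.1027, 0.2672]
eef_rot: [-2.278, -2.163, 0.002]
ft_force: [1.0, -0.5, -3.8]
opening: 0.0111
grasp_force: 79.2
```

Request:
drive_tool([
  [255, [0, 0.05, 0], [0, 0, 0]],
  [255, [0, 0.04, 0], [0, 0, 0]],
  [255, [0, 0.03, 0], [0, 0, 0]],
  [255, [0, 0, 0], [0, 0, 0]],
  [255, [0, 0, 0], [0, 0, 0]],
  [255, [0, 0, 0], [0, 0, 0]],
  [255, [0, 0, 0], [0, 0, 0]],
])

```text
clock: 10.72
eef_pos: [0.4238, 0.2205, 0.2684]
eef_rot: [2.279, 2.162, -0.0]
ft_force: [-0.2, -0.2, -3.7]
opening: 0.0111
grasp_force: 79.2
```

```bash
python3 - <<'E'
from h import *
im=viewer.grab_frame("side"); s=ctrl.get_state(); r=np.array(s["eef_rot"]); T=R.from_rotvec(r).as_matrix()
print(s["eef_pos"],T.round(4),s["ft_force"],s["moment"],np.degrees(np.arctan2(T[1,0],T[0,0])))
im2=viewer.grab_frame("scene")
cv2.imwrite("pics/v5.png",np.hstack([cv2.resize(im[60:340,120:310][:,:,::-1],(400,590)),cv2.resize(im2[80:360,280:470][:,:,::-1],(400,590))]))
E
```

```text
[0.42388404 0.22055769 0.26843573] [[ 5.230e-02  9.986e-01  2.000e-04]
 [ 9.986e-01 -5.230e-02  0.000e+00]
 [ 0.000e+00  2.000e-04 -1.000e+00]] [ 0.68292489  0.01879276 -3.60516733] [ 0.01366135 -0.00522447 -0.00437185] 86.99951180807636
```

View pics/v5.png

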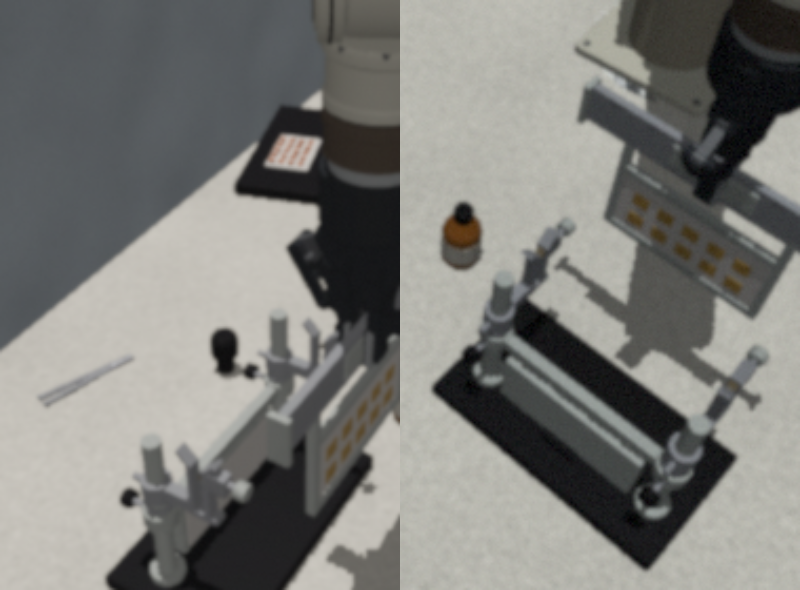

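Request:
drive_tool([
  [255, [0.02, 0, 0], [0, 0, 0]],
  [255, [0.03, 0, 0], [0, 0, 0]],
  [255, [0.025, 0, 0], [0, 0, 0]],
  [255, [0.014, 0, 0], [0, 0, 0]],
  [255, [0, 0, 0], [0, 0, 0]],
  [255, [0, 0, 0], [0, 0, 0]],
  [255, [0, 0, 0], [0, 0, 0]],
  [255, [0, 0, 0], [0, 0, 0]],
])

```text
clock: 11.82
eef_pos: [0.5123, 0.2214, 0.2686]
eef_rot: [2.277, 2.164, 0.001]
ft_force: [0.8, 0.5, -4.0]
opening: 0.0108
grasp_force: 79.3
```

```bash
python3 - <<'E'
from h import *
c=cam("wrist"); im=viewer.grab_frame("wrist"); s=ctrl.get_state()
print(s["eef_pos"],s["ft_force"],s["moment"])
im2=viewer.grab_frame("scene")
cv2.imwrite("pics/v6.png",np.hstack([im[:,120:480][:,:,::-1],cv2.resize(im2[160:300,300:450][:,:,::-1],(440,420),interpolation=cv2.INTER_CUBIC)]))
E
```

```text
[0.51238882 0.22140668 0.26860509] [ 0.33927609  0.35989648 -3.55965445] [-0.04316238 -0.01691379  0.00397873]
```

View pics/v6.png

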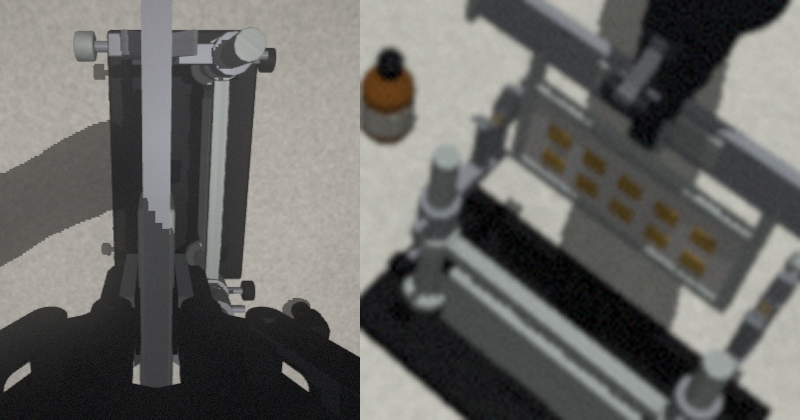

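Request:
drive_tool([
  [255, [0.001, -0.001, -0.015], [0, 0, 0]],
  [255, [0, 0, -0.015], [0, 0, 0]],
  [255, [0, 0, -0.01], [0, 0, 0]],
  [255, [0, 0, -0.008], [0, 0, 0]],
  [255, [0, 0, -0.006], [0, 0, 0]],
  [255, [0, 0, -0.006], [0, 0, 0]],
  [255, [0, 0, 0], [0, 0, 0]],
  [255, [0, 0, 0], [0, 0, 0]],
])

```text
clock: 12.92
eef_pos: [0.514, 0.2204, 0.2086]
eef_rot: [2.277, 2.164, 0.001]
ft_force: [0.5, 0.2, -4.3]
opening: 0.0108
grasp_force: 79.3
```

Request:
drive_tool([
  [255, [0, 0, -0.004], [0, 0, 0]],
  [255, [0, 0, -0.004], [0, 0, 0]],
  [255, [0, 0, -0.004], [0, 0, 0]],
  [255, [0, 0, 0], [0, 0, 0]],
  [255, [0, 0, 0], [0, 0, 0]],
])

```text
clock: 13.55
eef_pos: [0.5138, 0.2203, 0.1963]
eef_rot: [-2.277, -2.164, 0.0]
ft_force: [-0.0, -0.3, -3.4]
opening: 0.0106
grasp_force: 79.3
```

```bash
cat > f.py <<'E'
from h import *
s=ctrl.get_state(); T=R.from_rotvec(s["eef_rot"]).as_matrix(); print(s["clock"],s["eef_pos"].round(4),"yaw",np.degrees(np.arctan2(T[1,0],T[0,0])).round(2),"tz",T[:,2].round(4),"F",s["ft_force"].round(2),"M",s["moment"].round(3),s["grasp_force"])
E
python3 f.py
```

```text
13.55 [0.5138 0.2203 0.1963] yaw 87.08 tz [-1.e-04  0.e+00 -1.e+00] F [-0.04 -0.28 -3.43] M [0.05  0.025 0.04 ] 79.28439974784851
```

Request:
drive_tool([
  [255, [0, 0, -0.003], [0, 0, 0]],
  [255, [0, 0, -0.003], [0, 0, 0]],
  [255, [0, 0, -0.003], [0, 0, 0]],
  [255, [0, 0, 0], [0, 0, 0]],
  [255, [0, 0, 0], [0, 0, 0]],
])

```text
clock: 14.18
eef_pos: [0.5137, 0.2203, 0.1873]
eef_rot: [-2.277, -2.164, 0.0]
ft_force: [-0.5, -0.4, -4.4]
opening: 0.0108
grasp_force: 79.4
```

```bash
python3 f.py
```

```text
14.175 [0.5137 0.2203 0.1873] yaw 87.08 tz [-1.e-04 -0.e+00 -1.e+00] F [-0.53 -0.37 -4.4 ] M [ 0.034  0.004 -0.04 ] 79.36485528945923
```

Request:
drive_tool([
  [255, [0, 0, -0.002], [0, 0, 0]],
  [255, [0, 0, -0.002], [0, 0, 0]],
  [255, [0, 0, -0.002], [0, 0, 0]],
  [255, [0, 0, 0], [0, 0, 0]],
])

```text
clock: 14.68
eef_pos: [0.5145, 0.2206, 0.1817]
eef_rot: [2.277, 2.163, 0.003]
ft_force: [3.0, 1.1, -1.8]
opening: 0.0107
grasp_force: 79.8
```

```bash
python3 f.py
```

```text
14.675 [0.5145 0.2206 0.1817] yaw 87.06 tz [ 1.7e-03  9.0e-04 -1.0e+00] F [ 2.98  1.12 -1.79] M [ 0.37  -0.564 -0.151] 79.75837111473083
```

Request:
drive_tool([
  [255, [0, 0, -0.002], [0, 0, 0]],
  [255, [0, 0, 0], [0, 0, 0]],
  [255, [0, 0, 0], [0, 0, 0]],
])

```text
clock: 15.05
eef_pos: [0.5146, 0.2204, 0.1796]
eef_rot: [2.276, 2.163, 0.002]
ft_force: [5.7, 0.7, -0.2]
opening: 0.0106
grasp_force: 79.8
```

```bash
python3 f.py
```

```text
15.05 [0.5146 0.2204 0.1796] yaw 87.08 tz [ 0.0019 -0.     -1.    ] F [ 5.65  0.7  -0.22] M [ 0.073 -1.09  -0.101] 79.84816789627075
```

Request:
drive_tool([
  [255, [0, 0, -0.002], [0, 0, 0]],
  [255, [0, 0, 0], [0, 0, 0]],
  [255, [0, 0, 0], [0, 0, 0]],
])

```text
clock: 15.42
eef_pos: [0.5144, 0.2201, 0.1773]
eef_rot: [2.277, 2.163, 0.001]
ft_force: [5.9, 0.8, -0.2]
opening: 0.0106
grasp_force: 79.8
```

```bash
python3 f.py
```

```text
15.425 [0.5144 0.2201 0.1773] yaw 87.07 tz [ 1.4e-03 -6.0e-04 -1.0e+00] F [ 5.95  0.79 -0.23] M [-0.084 -1.236 -0.037] 79.80637550354004
```

Request:
drive_tool([
  [255, [0, 0, -0.002], [0, 0, 0]],
  [255, [0, 0, -0.002], [0, 0, 0]],
  [255, [0, 0, 0], [0, 0, 0]],
  [255, [0, 0, 0], [0, 0, 0]],
])

```text
clock: 15.92
eef_pos: [0.5144, 0.22, 0.1728]
eef_rot: [2.277, 2.163, 0.0]
ft_force: [7.6, 1.2, -2.7]
opening: 0.0105
grasp_force: 79.5
```

```bash
python3 f.py
```

```text
15.925 [0.5144 0.22   0.1728] yaw 87.07 tz [ 9.e-04 -7.e-04 -1.e+00] F [ 7.62  1.23 -2.72] M [-0.015 -1.392 -0.037] 79.49743151664734
```

Request:
drive_tool([
  [255, [0, 0, -0.004], [0, 0, 0]],
  [255, [0, 0, -0.004], [0, 0, 0]],
  [255, [0, 0, -0.004], [0, 0, 0]],
  [255, [0, 0, 0], [0, 0, 0]],
  [255, [0, 0, 0], [0, 0, 0]],
])

```text
clock: 16.55
eef_pos: [0.5141, 0.2199, 0.1603]
eef_rot: [2.277, 2.163, -0.001]
ft_force: [7.2, 0.1, -5.7]
opening: 0.0106
grasp_force: 79.2
```

```bash
python3 f.py
```

```text
16.55 [0.5141 0.2199 0.1603] yaw 87.07 tz [-1.e-04 -1.e-03 -1.e+00] F [ 7.25  0.1  -5.74] M [ 0.073 -1.262 -0.023] 79.20548915863037
```

Request:
drive_tool([
  [255, [0, 0, -0.004], [0, 0, 0]],
  [255, [0, 0, -0.004], [0, 0, 0]],
  [255, [0, 0, -0.003], [0, 0, 0]],
  [255, [0, 0, 0], [0, 0, 0]],
  [255, [0, 0, 0], [0, 0, 0]],
])

```text
clock: 17.18
eef_pos: [0.5141, 0.22, 0.1495]
eef_rot: [2.277, 2.163, -0.001]
ft_force: [6.3, -0.5, -3.7]
opening: 0.0111
grasp_force: 79.3
```

```bash
python3 f.py
```

```text
17.175 [0.5141 0.22   0.1495] yaw 87.07 tz [ 0.e+00 -9.e-04 -1.e+00] F [ 6.34 -0.51 -3.7 ] M [ 0.034 -1.217  0.019] 79.28800821304321
```

Request:
drive_tool([
  [255, [0, 0, -0.002], [0, 0, 0]],
  [255, [0, 0, -0.002], [0, 0, 0]],
  [255, [0, 0, 0], [0, 0, 0]],
  [255, [0, 0, 0], [0, 0, 0]],
])

```text
clock: 17.68
eef_pos: [0.5142, 0.22, 0.1457]
eef_rot: [2.277, 2.163, -0.0]
ft_force: [6.6, 0.1, -2.5]
opening: 0.0109
grasp_force: 79.4
```

```bash
python3 f.py
```

```text
17.675 [0.5142 0.22   0.1457] yaw 87.07 tz [ 4.e-04 -7.e-04 -1.e+00] F [ 6.57  0.1  -2.47] M [-0.    -1.225 -0.021] 79.4387412071228
```

Request:
drive_tool([
  [255, [0, 0, -0.002], [0, 0, 0]],
  [255, [0, 0, -0.002], [0, 0, 0]],
  [255, [0, 0, 0], [0, 0, 0]],
  [255, [0, 0, 0], [0, 0, 0]],
])

```text
clock: 18.18
eef_pos: [0.5131, 0.2199, 0.1414]
eef_rot: [-2.277, -2.164, 0.003]
ft_force: [5.0, -0.6, -5.1]
opening: 0.0107
grasp_force: 79.3
```

```bash
python3 f.py
```

```text
18.175 [0.5131 0.2199 0.1414] yaw 87.1 tz [-0.0018 -0.0011 -1.    ] F [ 4.97 -0.63 -5.14] M [-0.131 -0.867  0.21 ] 79.26795601844788
```

Request:
drive_tool([
  [255, [0, 0, -0.001], [0, 0, 0]],
  [255, [0, 0, -0.001], [0, 0, 0]],
  [255, [0, 0, 0], [0, 0, 0]],
  [255, [0, 0, 0], [0, 0, 0]],
])

```text
clock: 18.68
eef_pos: [0.5136, 0.2202, 0.1405]
eef_rot: [-2.277, -2.164, 0.0]
ft_force: [2.3, -2.3, -0.5]
opening: 0.0108
grasp_force: 79.9
```

```bash
python3 f.py
```

```text
18.675 [0.5136 0.2202 0.1405] yaw 87.08 tz [-1.e-04 -1.e-04 -1.e+00] F [ 2.25 -2.34 -0.53] M [-0.236 -0.377  0.388] 79.93281483650208
```

```bash
cat > b.py <<'E'
from h import *
import sys
P={"L":(.4765,.3222,.1854),"R":(.4664,.1213,.1795)}; ax=np.array([-1,.052,0])*.003
for n in("scene","side"):
    im=viewer.grab_frame(n); cv2.imwrite(f"pics/now_{n}.png",im[:,:,::-1])
    g0=cv2.cvtColor(cv2.imread(f"pics/{n}.png"),cv2.COLOR_BGR2GRAY).astype(np.float32); g1=cv2.cvtColor(im,cv2.COLOR_RGB2GRAY).astype(np.float32)
    c=cam(n)
    for k,p in P.items():
        u=proj(c,np.array(p))[0]; e=proj(c,np.array(p)+ax)[0]-u
        x,y=u.round().astype(int)
        t=g0[y-5:y+6,x-6:x+7]; F=lambda a:cv2.resize(a,None,fx=8,fy=8,interpolation=cv2.INTER_CUBIC)
        m=cv2.matchTemplate(F(g1[y-10:y+11,x-11:x+12]),F(t),cv2.TM_CCOEFF_NORMED); _,v,_,l=cv2.minMaxLoc(m)
        d=np.array(l)/8-5; print(n,k,u.round(1),"shift px",d,"score",round(v,3),"mm out",round(float(d@e/(e@e))*3,2))
E
python3 b.py; python3 f.py
```

```text
scene L [450.  248.5] shift px [0. 0.] score 0.996 mm out 0.0
scene R [358.4 187.4] shift px [ 1.125 -0.875] score 0.971 mm out 3.23
side L [234.9 291.9] shift px [0. 0.] score 0.931 mm out 0.0
side R [290.4 227.6] shift px [1.125 0.5  ] score 0.783 mm out 2.6
18.775 [0.5136 0.2202 0.1405] yaw 87.09 tz [-2.e-04 -1.e-04 -1.e+00] F [ 1.87 -3.09  0.1 ] M [-0.256 -0.321  0.385] 79.98710632324219
```

Bolt L reads 0 mm back, so it has latched. Bolt R is still about 3 mm back, so the -y end has to go lower. I'll tilt that end down about the seated one.

Request:
drive_tool([
  [255, [0, 0, -0.0008], [0.008, 0, 0]],
  [255, [0, 0, 0], [0, 0, 0]],
  [255, [0, 0, 0], [0, 0, 0]],
])

```text
clock: 19.15
eef_pos: [0.5137, 0.2204, 0.1396]
eef_rot: [-2.273, -2.16, -0.009]
ft_force: [2.1, -1.4, 0.3]
opening: 0.0108
grasp_force: 80.1
```

```bash
python3 f.py;python3 b.py
```

```text
19.15 [0.5137 0.2204 0.1396] yaw 87.08 tz [-0.      0.0084 -1.    ] F [ 2.11 -1.36  0.29] M [-0.006 -0.284  0.362] 80.08950233459473
scene L [450.  248.5] shift px [0. 0.] score 0.996 mm out 0.0
scene R [358.4 187.4] shift px [ 1.   -0.75] score 0.978 mm out 2.83
side L [234.9 291.9] shift px [0. 0.] score 0.926 mm out 0.0
side R [290.4 227.6] shift px [1.  0.5] score 0.781 mm out 2.35
```

Request:
drive_tool([
  [255, [0, 0, -0.0008], [0.008, 0, 0]],
  [255, [0, 0, 0], [0, 0, 0]],
  [255, [0, 0, 0], [0, 0, 0]],
])

```text
clock: 19.62
eef_pos: [0.5135, 0.2205, 0.1386]
eef_rot: [-2.269, -2.155, -0.017]
ft_force: [0.4, 0.4, 0.2]
opening: 0.011
grasp_force: 80.0
```

```bash
python3 f.py;python3 b.py
```

```text
19.625 [0.5135 0.2205 0.1386] yaw 87.06 tz [-5.000e-04  1.670e-02 -9.999e-01] F [0.45 0.36 0.24] M [ 0.356 -0.129 -0.039] 79.96531248092651
scene L [450.  248.5] shift px [0. 0.] score 0.996 mm out 0.0
scene R [358.4 187.4] shift px [0.    0.125] score 0.996 mm out -0.2
side L [234.9 291.9] shift px [-0.125  0.   ] score 0.931 mm out -0.21
side R [290.4 227.6] shift px [0.125 0.125] score 0.842 mm out 0.34
```

Request:
drive_tool([
  [255, [0, 0, 0], [0, 0, 0]],
  [255, [0, 0, 0], [0, 0, 0]],
  [255, [0, 0, 0], [0, 0, 0]],
  [255, [0, 0, 0], [0, 0, 0]],
], force=40)

```text
clock: 20.23
eef_pos: [0.5137, 0.2205, 0.1387]
eef_rot: [-2.269, -2.156, -0.017]
ft_force: [-0.2, 1.5, -1.1]
opening: 0.0109
grasp_force: 79.9
```

```bash
python3 f.py;python3 b.py
```

```text
20.225 [0.5137 0.2205 0.1387] yaw 87.09 tz [-2.000e-04  1.630e-02 -9.999e-01] F [-0.22  1.5  -1.08] M [ 0.57  -0.106  0.027] 79.89938378334045
scene L [450.  248.5] shift px [-0.125  0.   ] score 0.996 mm out -0.17
scene R [358.4 187.4] shift px [0.    0.125] score 0.996 mm out -0.2
side L [234.9 291.9] shift px [-0.125  0.   ] score 0.93 mm out -0.21
side R [290.4 227.6] shift px [0.125 0.125] score 0.842 mm out 0.34
```

Both bolts read out in both cameras, with the frame still gripped. Releasing now.

Request:
drive_tool([
  [0, [0, 0, 0], [0, 0, 0]],
  [0, [0, 0, 0], [0, 0, 0]],
  [0, [0, 0, 0], [0, 0, 0]],
  [0, [0, 0, 0], [0, 0, 0]],
  [0, [0, 0, 0], [0, 0, 0]],
  [0, [0, 0, 0], [0, 0, 0]],
  [0, [0, 0, 0], [0, 0, 0]],
  [0, [0, 0, 0], [0, 0, 0]],
])

```text
clock: 21.32
eef_pos: [0.5137, 0.2203, 0.1387]
eef_rot: [-2.269, -2.156, -0.017]
ft_force: [-0.2, -0.0, -0.9]
opening: 0.0857
grasp_force: 0.0
```

Request:
drive_tool([
  [0, [0, 0, 0.01], [0, 0, 0]],
  [0, [0, 0, 0.03], [0, 0, 0]],
  [0, [0, 0, 0.04], [0, 0, 0]],
  [0, [0, 0, 0.05], [0, 0, 0]],
  [0, [0, 0, 0.03], [0, 0, 0]],
  [0, [0, 0, 0], [0, 0, 0]],
  [0, [0, 0, 0], [0, 0, 0]],
  [0, [0, 0, 0], [0, 0, 0]],
])

```text
clock: 22.32
eef_pos: [0.5131, 0.22, 0.2972]
eef_rot: [-2.268, -2.155, -0.013]
ft_force: [0.6, 0.1, 0.2]
opening: 0.0855
grasp_force: 0.0
```

```bash
python3 f.py;python3 b.py; python3 -c "
import cv2
im=cv2.imread('pics/now_scene.png')[100:390,110:480];cv2.imwrite('pics/end.png',cv2.resize(im,None,fx=2,fy=2))"
```

```text
22.325 [0.5131 0.22   0.2972] yaw 87.07 tz [-0.0027  0.0149 -0.9999] F [0.6  0.12 0.19] M [0.003 0.024 0.003] 0.0
scene L [450.  248.5] shift px [-0.125  0.   ] score 0.995 mm out -0.17
scene R [358.4 187.4] shift px [0.    0.125] score 0.996 mm out -0.2
side L [234.9 291.9] shift px [-0.125  0.   ] score 0.931 mm out -0.21
side R [290.4 227.6] shift px [0.   0.25] score 0.84 mm out 0.19
```

View pics/end.png

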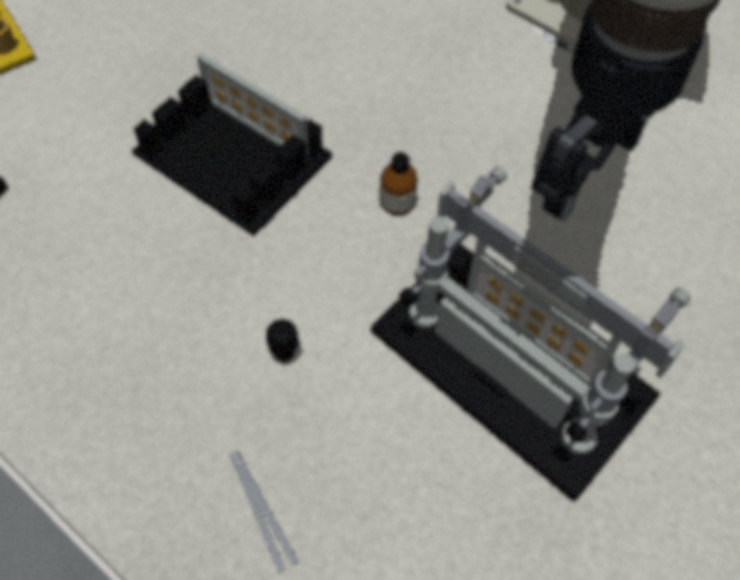

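The final picture shows the frame hanging in both hooks (rail from (445,200) to (670,350)). The bottle, eyepiece and carrier are where they were, and the gripper is clear.

```bash
python3 -c "
from plant import ctrl
print(ctrl.job_done())"
```

```text
the job is handed in; nothing more can be done
None
```

The frame hangs in both hooks with both bolts back out over the rail, checked in two cameras before and after I let go. The carrier, bottle and eyepiece look unmoved, and the job is handed in, with no verdict returned.

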